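Close up the colour meter and start it on its white tile

ROBOT

A 6-joint arm with a two-finger parallel gripper is mounted at the origin on the work surface. World frame = base frame: x ahead of the robot, y to its left, z up, the work surface at z = 0. Lengths are in mm, angles in rad, forces in N, time in s.
With the tool pointing down it reaches from about 350 to 925 mm from the base axis. Payload 6.4 kg.
Tool frame: the origin (TCP) lies at the very end of the fingers, on their centre line; the grasp point (between the pads) lies 19 mm behind it; z points along the fingers, x is the direction in which the jaws open and shut, and the axes are right-handed (so a half turn about z gives the same grasp; the last joint's range is limited). The gripper opens to 85 mm and grips with 20 to 120 N. Pads are 22 mm wide; open, the fingers measure 114 mm over their backs; the gripper's body (76 mm by 85 mm) begins 54 mm behind the grasp point. The pads swing forward as they close: fully open they stand 13 mm farther back than shut.
Start: joints at [-1.441, 0.245, 1.558, -0, 1.339, -0.174], TCP at [194.451, -620.244, 231.29] pointing down, gripper open.
Joint ranges: [-3.13, 3.13], [-1.02, 2.26], [0.13, 2.54], [-0.95, 4.09], [0.21, 2.88], [-2.74, 2.74]. Speed limits (rad/s): [2.57, 2.57, 3.14, 3.14, 3.14, 3.14].

INTERFACE

Orientations are given as a unit quaternion [w, x, y, z].
In Python, from cell import bot gives the robot as it stands.
- The arm moves only by the shell command python3 -m crank 'ROWS'. ROWS is JSON, one flat list of numbers, 7 for each row, row after row: the shift along the tool's x, y, z in m, then the turn, a rotation vector about the tool's x, y, z in degrees, then the finger opening in m, from 0 to 0.0854. In form: [dx, dy, dz, wx, wy, wz, grip, dx, dy, dz, wx, wy, wz, grip, ...]. A call has 1 to 12 rows; each row is the pose to reach, as a shift and turn from the pose commanded when the call began, along the tool's axes at that moment; what a row does not reach only later rows make up. A row lasts 1/8 s, in which the tool goes at most 62.5 mm and 10.7 degrees, less where a joint would pass 70% of its speed; a pose out of reach is approached as far as the arm can. A call with a gripper value outside its range is refused whole. The fingers move at their own pace and stop on an object; the grip force is fixed at half the most. Time passes only in rows, so rows that repeat a pose let the fingers close. It gives the time, the measured TCP pose, the force and the opening at its end, in the units of the state.
- bot.get_state(): the state, without advancing time (a new reading comes with each control period).
- bot.get_image(name): name is "scene" or "top"; returns a dict with "frame" (384x512x3 uint8, blue, green, red), "range_z" (384x512 float32, mm along the optical axis (not along the pixel's ray), 0 where there is no reading), "K" (3x3 intrinsics, pixels), "rvec" (rotation vector, rad) and "tvec" (3), from world to camera coordinates, as OpenCV has them. Camera axes: x right, y down, z forward; pixel columns grow to the right and rows downward; lengths in mm; the calibration is good to about 2 mm. A picture is of the moment at which its call begins.
- bot.finish_job(): hands the job in, once; it reports no verdict.
The state is a dict: "t": time; "qpos": joint angles; "joint_vel": joint speeds; "joint_torque": joint torques, N m; "ee_pos": TCP position; "ee_rot": TCP orientation; "force": force on the tool from outside, world axes, zero at the start; "wrist_torque": the same for the moment, N m; "gripper_width": finger opening in mm.
Only numpy, scipy, OpenCV 4.12 (cv2) and the standard library are available. Lean on these libraries where they do the work, as an engineer would, in place of code of your own. Each camera call takes 0.05 s, during which the arm holds its last target.

TASK

The white reference tile lies in the open sample drawer of the bench colour meter. With the fingertips, push the drawer fully home, then push the sliding cover on top all the way across to its stop so that it hides the window, and then press the start key down and let go of it. Do not touch the tile, and leave the bottle, beaker and jar standing where they are.

Things in the scene. Friction and masses are not known exactly. Their poses are not given: they have to be found in the camera images.
- meter: bench colour meter, a fixed white box 200 mm (x) by 240 (y) by 85 high; origin at the centre of its underside on the bench, z up; own frame: front face at x = -100 mm, top at z = 85, +y its left. On top: start key front left, sliding cover and window right, flat display back left. Drawer, cover and key turn with it.
- drawer_front (a point): centre of the outer (robot-facing, -x) face of the sample drawer's flat handleless front panel, 116 mm wide (y), 56 high, 8 thick; 40 mm above the bench, at y = -48 in the meter's frame, x = -108 when shut. Push it along the meter's +x. Axes parallel to the meter's. The tray with the tile behind the panel is lower than the panel.
- drawer (a joint): how far the sample drawer is pulled out towards the meter's -x, in m: 0 is fully home (panel against the meter's front face, a hard stop), 0.10 fully out. Slides with about 1.5 N of friction plus drag of 12 N per m/s, and stays where it is left.
- cover_tab (a point): point on the +y face of the sliding cover's upright tab, 104 mm above the bench, at x = -5, y = -4 in the meter's frame when closed; axes as the meter's. Tab: 56 mm long (x), 8 thick, along the +y edge of the grey plate (86 x 84 x 4 mm), top 112 mm above the bench. Push that face towards -y. The meter's flat top (z = 85) lies beside it, between two rails 8 mm high and 88 mm apart.
- cover (a joint): how far the sliding cover is open, towards the meter's +y, in m: 0 is fully closed over the square window (a hard stop), 0.08 fully open. About 1.2 N of friction plus drag of 8 N per m/s; stays where it is left.
- start_key_top (a point): centre of the top of the round metal start key (26 mm diameter) in a black housing on the meter's top, front left; it is pressed straight down.
- start_key (a joint): travel of the start key downwards, in m: 0 released, 0.006 fully down, which takes 4 N; it counts as pressed beyond 0.004 and springs back.
- tile: white ceramic reference tile, a loose disc 64 mm in diameter and 12 mm thick, lying by its weight in the locating ring of the drawer's tray, 103 mm behind the drawer's outer front face; origin at the centre of its underside, 20 mm above the bench. It rides along with the drawer.
- bottle: amber bottle with black cap, 52 mm in diameter, 95 mm high, standing loose on the bench near the meter; origin at the centre of its underside.
- beaker: glass beaker, 66 mm in diameter at the rim, 85 mm high, standing loose near the meter; origin at the centre of its underside.
- jar: squat pale jar with white lid, 60 mm in diameter, 60 mm high, standing loose near the meter; origin at the centre of its underside.
There are look-alikes about, which are no part of the job. Leave any green look-alike of the jar alone.

How it is judged:
By the outcome, as a careful person would: the job done as asked, in the order asked, and still so for the second after the job is handed in, with the robot touching nothing.
It also fails if it takes over 48 s, if anything falls off the work surface, if the arm or the gripper's body presses on something with over 40 N, if the wrist force passes 120 N, or if a joint passes its speed limit or range.

## Working session

There is one attempt and no reset: what is moved stays moved. The work goes in short steps, Python scripts to look and compute and a shell command to move; the robot and the scene stay as the last step left them, time stands still between calls to the robot, and variables do not carry over. Pictures are saved under pics/ and viewed, and the job is handed in when it is done.

```bash
mkdir -p pics; ls; cat > h.py <<'E'
import numpy as np, cv2
from cell import bot
def cam(n):
    d=bot.get_image(n); R=cv2.Rodrigues(np.array(d["rvec"],float))[0]; t=np.array(d["tvec"],float).ravel()
    return d,np.array(d["K"],float),R,t
def cloud(d,K,R,t):
    z=d["range_z"]; v,u=np.mgrid[:z.shape[0],:z.shape[1]]
    p=np.stack([(u-K[0,2])/K[0,0]*z,(v-K[1,2])/K[1,1]*z,z],-1)
    return (p-t)@R
E
python3 - <<'E'
from h import *
for n in("scene","top"):
    d,K,R,t=cam(n); cv2.imwrite(f"pics/{n}0.png",d["frame"]); print(n,K[0,0],-R.T@t)
    np.savez(f"{n}0.npz",f=d["frame"],P=cloud(d,K,R,t),z=d["range_z"],K=K,R=R,t=t)
print(bot.get_state())
E
```

```text
pics
scene 423.4325280472915 [1195.0569712   317.92113053  594.76713989]
top 389.4513184486352 [ 379.12854705    7.82544343 1013.19203444]
{'t': 0.1, 'qpos': array([-1.44109085e+00,  2.45784664e-01,  1.55890360e+00, -3.35163659e-05,
        1.33868584e+00, -1.74102718e-01]), 'joint_vel': array([ 6.65674892e-04, -8.20917769e-05, -1.73011734e-03, -5.66249549e-04,
        7.91042066e-04, -1.86314940e-04]), 'joint_torque': array([-1.71116676e-04, -4.30674112e+01, -3.27127540e+01, -1.25148704e-04,
        2.83648165e-03, -2.46903255e-06]), 'ee_pos': array([ 194.38110634, -619.72556109,  230.2584727 ]), 'ee_rot': array([-6.32393850e-04,  8.05966039e-01, -5.91961105e-01, -6.27486562e-04]), 'force': array([0.36779825, 0.37597297, 0.73238888]), 'wrist_torque': array([ 0.03226619, -0.02911725,  0.02642954]), 'gripper_width': 85.75475292154456}
```

View pics/scene0.png

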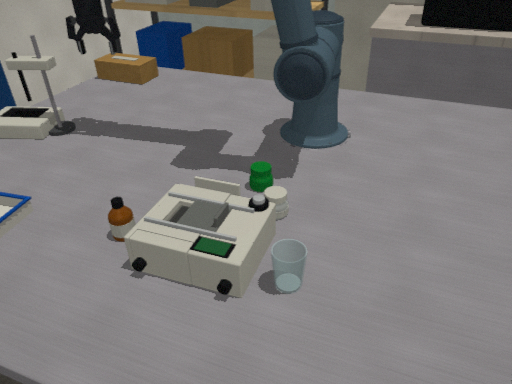

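View pics/top0.png

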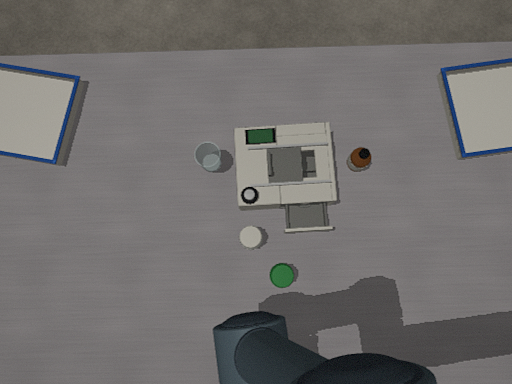

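The top view shows the meter at about (286,165), the open drawer at (307,215), the start key at (250,195) and the cover at (285,163). The jar is at (251,237), its green look-alike at (282,275), the beaker at (208,157) and the bottle at (361,157).

```bash
python3 - <<'E'
from h import *
a=np.load("top0.npz"); f=a["f"]; P=a["P"]
c=cv2.resize(f[105:295,185:385],None,fx=4,fy=4,interpolation=cv2.INTER_CUBIC)[:600*1]
cv2.imwrite("pics/topc.png",cv2.resize(f[110:250,190:380],None,fx=4.2,fy=4.2,interpolation=cv2.INTER_CUBIC))
s=np.load("scene0.npz")
cv2.imwrite("pics/scenec.png",cv2.resize(s["f"][155:305,90:320],None,fx=3.4,fy=3.4,interpolation=cv2.INTER_CUBIC))
z=P[...,2]
# meter top region z 78..90
for nm,A in(("top",a),("scene",s)):
    P=A["P"]; z=P[...,2]
    m=((z>79)&(z<91)&(P[...,0]>350)&(P[...,0]<800)&(abs(P[...,1])<250)).astype(np.uint8)
    n,l,st,ce=cv2.connectedComponentsWithStats(m); k=1+np.argmax(st[1:,4]); q=P[l==k]
    print(nm,st[k],np.median(q[:,2]),cv2.minAreaRect(q[:,:2].astype(np.float32)))
for px in[(250,195),(251,237),(282,275),(361,157),(208,157),(270,163),(285,163),(307,229),(307,215),(309,163)]:
    print(px,a["P"][px[1],px[0]].round(0))
E
```

```text
top [ 234  122  103   85 6237] 85.62205013026053 ((618.3906860351562, -51.14942169189453), (201.1954345703125, 240.21078491210938), 2.2560665607452393)
scene [ 124  184  152   83 6670] 84.36108901759923 ((619.5889282226562, -49.50609588623047), (204.01712036132812, 240.0723419189453), 1.963978886604309)
(250, 195) [537.  32. 106.]
(251, 237) [441.  33.  62.]
(282, 275) [349. -39.  62.]
(361, 157) [ 628. -240.   88.]
(208, 157) [661. 146.   4.]
(270, 163) [617. -17.  91.]
(285, 163) [617. -54.  90.]
(307, 229) [ 457. -103.   68.]
(307, 215) [ 496. -110.   22.]
(309, 163) [ 635. -122.   13.]
```

View pics/topc.png

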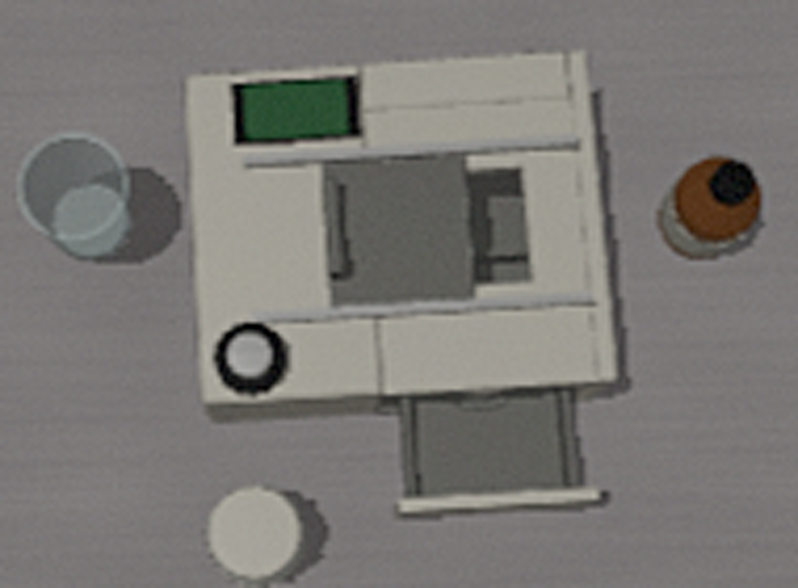

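View pics/scenec.png

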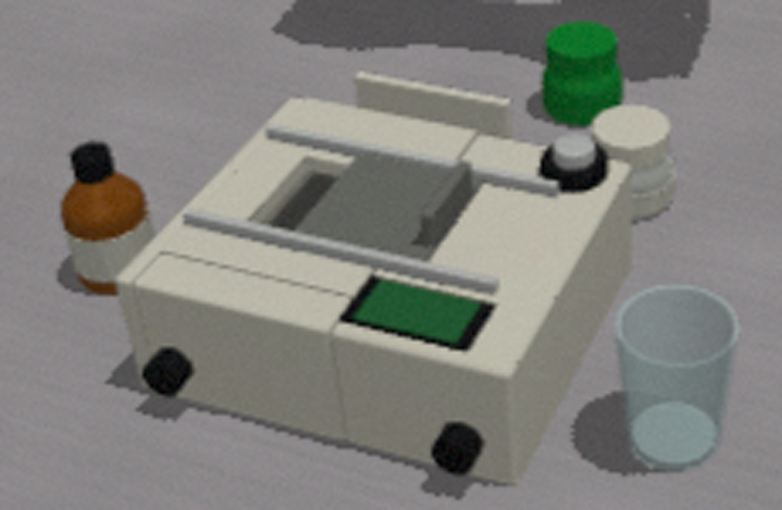

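```bash
python3 - <<'E'
from h import *
for nm in("top","scene"):
    A=np.load(nm+"0.npz"); P=A["P"]; f=A["f"].astype(int); x,y,z=np.moveaxis(P,-1,0)
    roi=(x>400)&(x<800)&(abs(y+50)<220)
    m=((z>80)&(z<88)&roi).astype(np.uint8)
    # side fits: per y-bin min/max x ; per x-bin max/min y
    q=P[m>0]
    def fit(a,b,lo,hi,fn):
        c=[];
        for s in np.arange(lo,hi,6):
            k=abs(a-s)<3
            if k.sum()>5:c.append((s,fn(b[k])))
        c=np.array(c); p=np.polyfit(c[:,0],c[:,1],1); r=c[:,1]-np.polyval(p,c[:,0]); k=abs(r)<2.5
        p=np.polyfit(c[k,0],c[k,1],1); return np.degrees(np.arctan(p[0])).round(2),np.polyval(p,(lo+hi)/2).round(1),k.sum()
    print(nm,"front",fit(q[:,1],q[:,0],-155,55,np.min),"back",fit(q[:,1],q[:,0],-155,55,np.max),"left",fit(q[:,0],q[:,1],535,705,np.max),"right",fit(q[:,0],q[:,1],535,705,np.min))
    for lab,mm in(("tab",(z>104)&(z<118)&(x>570)&(x<660)&(y>-120)&(y<60)),("panel",(z>63)&(z<72)&(x>430)&(x<500)&(y<-20)&(y>-190)),("key",(z>97)&(z<125)&(x<575)&(x>480)&(y>-10))):
        n=mm.sum()
        if n>3: print(lab,n,P[mm].mean(0).round(1),P[mm].min(0).round(1),P[mm].max(0).round(1),cv2.minAreaRect(P[mm][:,:2].astype(np.float32)))
    mm=(z>10)&(z<62)&(x>430)&(x<480)&(y<-45)&(y>-160); print("face",mm.sum())
    # key zoom heights
    mm=(z>88)&(x<580)&(x>490)&(y>0)&(y<80); print(np.histogram(z[mm],bins=np.arange(86,124,3)))
E
```

```text
Traceback (most recent call last):
TypeError: expected non-empty vector for x
```

```bash
python3 - <<'E'
from h import *
for nm in("top","scene"):
    A=np.load(nm+"0.npz"); P=A["P"]; x,y,z=np.moveaxis(P,-1,0)
    m=((z>79)&(z<91)&(x>480)&(x<740)&(abs(y+50)<150)).astype(np.uint8)
    n,l,st,_=cv2.connectedComponentsWithStats(m); q=P[l==1+np.argmax(st[1:,4])]
    def fit(a,b,lo,hi,fn):
        c=np.array([(s,fn(b[abs(a-s)<3])) for s in np.arange(lo,hi,6) if (abs(a-s)<3).any()],np.float32)
        vx,vy,x0,y0=cv2.fitLine(c,cv2.DIST_HUBER,0,.01,.01).ravel(); return round(float(np.degrees(np.arctan(vy/vx))),2),round(float(y0+((lo+hi)/2-x0)*vy/vx),1)
    print(nm,"front",fit(q[:,1],q[:,0],-155,55,np.min),"back",fit(q[:,1],q[:,0],-155,55,np.max),"left",fit(q[:,0],q[:,1],535,705,np.max),"right",fit(q[:,0],q[:,1],535,705,np.min))
    for lab,mm in(("tab",(z>102)&(z<118)&(x>570)&(x<660)&(y>-120)&(y<60)),("panel",(z>62)&(z<72)&(x>430)&(x<500)&(y<-20)&(y>-190)),("key",(z>97)&(z<125)&(x<575)&(x>480)&(y>-10))):
        if mm.sum()>3: print(lab,mm.sum(),P[mm].mean(0).round(1),P[mm].min(0).round(1),P[mm].max(0).round(1),cv2.minAreaRect(P[mm][:,:2].astype(np.float32)))
    mm=(z>88)&(x<580)&(x>490)&(y>0)&(y<80); print(np.histogram(z[mm],bins=np.arange(86,124,3)))
E
```

```text
top front (-1.95, 518.4) back (-2.28, 716.7) left (2.15, 67.6) right (2.07, -169.7)
tab 81 [610.8 -12.7 111.7] [583.6 -16.8 105.6] [640.   -7.9 115.5] ((611.7881469726562, -12.755555152893066), (56.52170181274414, 7.910741806030273), 2.2750024795532227)
panel 160 [ 457.3 -104.6   67.6] [ 452.4 -161.4   62.2] [463.  -47.3  71.6] ((457.4931640625, -104.31649780273438), (8.197758674621582, 114.26409912109375), 1.797389268875122)
key 167 [537.9  35.9 102.7] [519.1   3.3  97. ] [564.4  54.1 110.6] ((540.4927368164062, 27.06082534790039), (38.007869720458984, 55.6064567565918), 10.761082649230957)
(array([19,  7, 49, 95, 38,  6, 45, 35,  3,  0,  0,  0]), array([ 86,  89,  92,  95,  98, 101, 104, 107, 110, 113, 116, 119, 122]))
scene front (-0.18, 521.1) back (-2.36, 720.1) left (2.32, 69.9) right (2.44, -168.1)
tab 121 [616.6 -10.2 108.5] [583.7 -16.1 102.1] [642.4  -6.6 112.5] ((613.0379638671875, -11.476158142089844), (58.92207336425781, 8.857020378112793), 1.2155561447143555)
panel 156 [ 460.7 -102.4   65.7] [ 452.  -160.1   62. ] [466.6 -47.   69.5] ((459.1982727050781, -103.55868530273438), (11.160906791687012, 113.15213775634766), 2.1215782165527344)
key 114 [544.7  38.8 103.6] [527.6  20.9  97.1] [560.   53.2 108.5] ((544.3643188476562, 36.81427764892578), (34.910919189453125, 27.223230361938477), 30.714035034179688)
(array([14, 52, 55, 88, 14, 19, 59,  9,  0,  0,  0,  0]), array([ 86,  89,  92,  95,  98, 101, 104, 107, 110, 113, 116, 119, 122]))
```

Candidates: there is one colour meter, at (286,165), and the device at far left in the scene view is a different thing. The drawer panel is the only one, at (307,229). The tab on the grey plate is at (270,165), and the key is the metal disc in the black ring at (250,195). The white jar at (251,237) and the green one at (282,275) both stay untouched. The crops confirm these choices.

The meter is centred at (618.5, -50.3) with yaw 2.2°. The drawer is about 58 mm out and the cover about 46 mm open.

```bash
python3 -m crank '[-0.036,-0.030,0,0,0,1.5,0, -0.078,-0.065,0,0,0,3,0, -0.120,-0.099,0,0,0,4.5,0, -0.162,-0.134,0,0,0,6,0, -0.204,-0.169,0,0,0,7.5,0, -0.246,-0.204,0,0,0,9,0, -0.288,-0.238,0,0,0,10.5,0, -0.330,-0.273,0,0,0,12,0, -0.372,-0.308,0,0,0,13.5,0, -0.408,-0.338,0,0,0,15,0, -0.429,-0.355,0,0,0,15.2,0, -0.429,-0.355,0,0,0,15.2,0]'
python3 - <<'E'
from h import *
from scipy.spatial.transform import Rotation as Ro
s=bot.get_state(); print(s["t"],s["ee_pos"].round(1),s["force"].round(1),s["gripper_width"]); q=s["ee_rot"]; print(Ro.from_quat(q[[1,2,3,0]]).as_matrix().round(3))
d,K,R,t=cam("scene"); cv2.imwrite("pics/s1.png",d["frame"])
for n in("top0","scene0"):
    P=np.load(n+".npz")["P"]; x,y,z=np.moveaxis(P,-1,0)
    m=(z>103)&(z<112)&(x>510)&(x<570)&(y>15)&(y<65); print(n,m.sum(),np.median(P[m],0),cv2.minEnclosingCircle(P[m][:,:2].astype(np.float32)))
E
```

```text
t: 1.6
ee_pos: [404.9, -103.3, 230.9]
ee_rot: [0.0, 0.722, -0.692, -0.0]
force: [0.2, 0.3, -0.4]
gripper_width: -0.3
1.6 [ 404.9 -103.3  230.9] [ 0.2  0.3 -0.4] -0.3384461966254763
[[ 0.042 -0.999 -0.001]
 [-0.999 -0.042  0.   ]
 [-0.     0.001 -1.   ]]
top0 85 [538.58545926  36.8839692  106.84766177] ((539.0059814453125, 35.56003952026367), 12.872835159301758)
scene0 74 [541.56304364  37.38318914 105.6296518 ] ((540.175537109375, 36.72918701171875), 13.854599952697754)
```

View pics/s1.png

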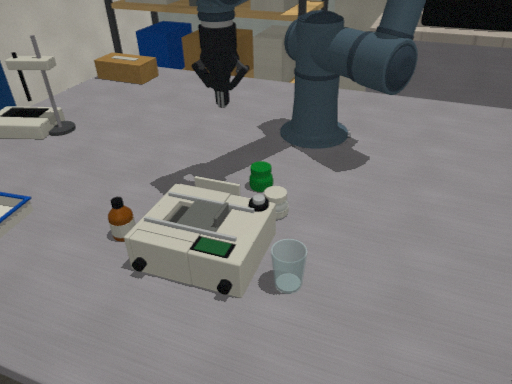

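```bash
python3 -m crank '[0,0,0.045,0,0,0,0, 0,0,0.095,0,0,0,0, 0,0,0.140,0,0,0,0, 0,0,0.175,0,0,0,0, 0,0,0.189,0,0,0,0, 0,0,0.189,0,0,0,0]' && python3 -m crank '[0,-0.012,0,0,0,0,0, 0,-0.024,0,0,0,0,0, 0,-0.032,0,0,0,0,0, 0,-0.038,0,0,0,0,0, 0,-0.044,0,0,0,0,0, 0,-0.050,0,0,0,0,0, 0,-0.056,0,0,0,0,0, 0,-0.062,0,0,0,0,0, 0,-0.068,0,0,0,0,0, 0,-0.074,0,0,0,0,0, 0,-0.080,0,0,0,0,0]'
```

```text
t: 2.4
ee_pos: [404.5, -105.2, 42.0]
ee_rot: [0.0, 0.72, -0.694, -0.001]
force: [-0.8, -0.0, -0.7]
gripper_width: -0.1
t: 3.78
ee_pos: [485.0, -101.5, 42.2]
ee_rot: [0.0, 0.721, -0.693, -0.0]
force: [-1.2, 0.2, 1.1]
gripper_width: 0.1
```

```bash
python3 -m crank '[0,-0.005,0,0,0,0,0, 0,-0.009,0,0,0,0,0, 0,-0.012,0,0,0,0,0, 0,-0.014,0,0,0,0,0, 0,-0.016,0,0,0,0,0, 0,-0.018,0,0,0,0,0]';  python3 - <<'E'
from h import *
d,K,R,t=cam("top"); P=cloud(d,K,R,t); x,y,z=np.moveaxis(P,-1,0)
cv2.imwrite("pics/t2.png",cv2.resize(d["frame"][110:250,190:380],None,fx=4.2,fy=4.2))
E
```

```text
t: 4.53
ee_pos: [502.6, -100.8, 42.2]
ee_rot: [0.0, 0.721, -0.693, -0.0]
force: [-9.0, 0.4, 4.8]
gripper_width: 0.2
```

View pics/t2.png

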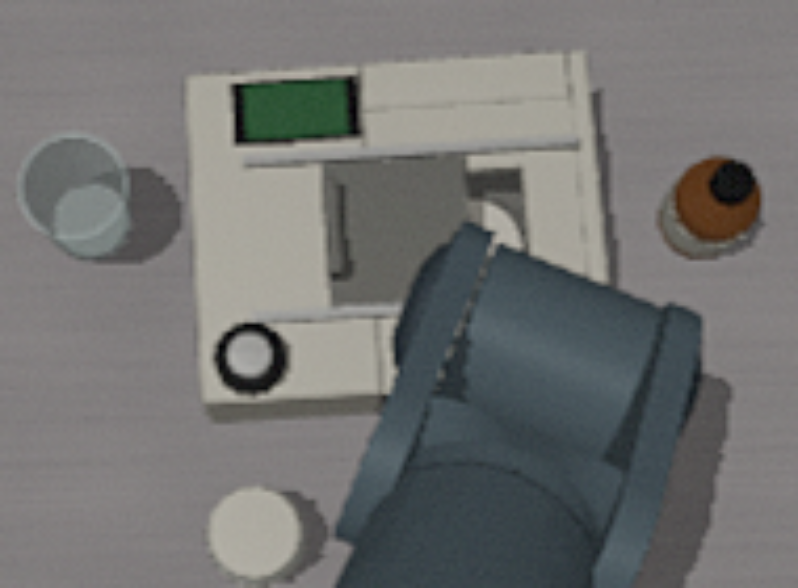

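The force has risen to 9 N, and the tile now shows white in the window at (500,222). I'll push a little further to confirm that this is the stop.

```bash
python3 -m crank '[0,-0.001,0,0,0,0,0, 0,-0.002,0,0,0,0,0, 0,-0.003,0,0,0,0,0, 0,-0.003,0,0,0,0,0]'
```

```text
t: 5.08
ee_pos: [502.5, -100.8, 42.2]
ee_rot: [0.003, 0.721, -0.693, -0.004]
force: [-18.0, -2.4, 14.4]
gripper_width: 0.6
```

```bash
python3 -m crank '[0,0.006,0,0,0,0,0, 0,0.025,0,0,0,0,0, 0,0.045,0,0,0,0,0, 0,0.045,-0.040,0,0,0,0, 0,0.045,-0.090,0,0,0,0, 0,0.045,-0.140,0,0,0,0, 0,0.045,-0.170,0,0,0,0, 0,0.045,-0.170,0,0,0,0]';  python3 - <<'E'
from h import *
from scipy.spatial.transform import Rotation as Ro
s=bot.get_state();q=s["ee_rot"]; M=Ro.from_quat(q[[1,2,3,0]]).as_matrix(); print(s["ee_pos"],M.round(3))
print(M.T@(np.array([610.3,33,s["ee_pos"][2]])-s["ee_pos"]))
d,K,R,t=cam("scene"); P=cloud(d,K,R,t); x,y,z=np.moveaxis(P,-1,0)
m=(z>62)&(z<72)&(x>430)&(x<516)&(y<-20)&(y>-190)
print(m.sum(),np.median(P[m],0),P[m].min(0),P[m].max(0))
cv2.imwrite("pics/s3.png",cv2.resize(d["frame"][155:305,90:320],None,fx=3.4,fy=3.4))
E
```

```text
t: 6.08
ee_pos: [463.0, -103.5, 215.6]
ee_rot: [-0.001, 0.721, -0.693, 0.004]
force: [-0.3, 0.0, -0.7]
gripper_width: 0.2
[ 462.99157196 -103.52754481  215.64003356] [[ 0.038 -0.999  0.008]
 [-0.999 -0.039 -0.004]
 [ 0.004 -0.008 -1.   ]]
[-130.7578956  -152.45159488    0.6537739 ]
  return _methods._mean(a, axis=axis, dtype=dtype,
  ret = um.true_divide(
Traceback (most recent call last):
ValueError: zero-size array to reduction operation minimum which has no identity
```

```bash
python3 -m crank '[-0.025,-0.030,0,0,0,0,0, -0.055,-0.064,0,0,0,0,0, -0.085,-0.100,0,0,0,0,0, -0.112,-0.130,0,0,0,0,0, -0.131,-0.152,0,0,0,0,0, -0.131,-0.152,0,0,0,0,0]';  python3 - <<'E'
from h import *
d,K,R,t=cam("scene")
cv2.imwrite("pics/s3.png",cv2.resize(d["frame"][105:305,90:320],None,fx=3,fy=3))
d,K,R,t=cam("top"); P=cloud(d,K,R,t); x,y,z=np.moveaxis(P,-1,0)
m=(z>62)&(z<72)&(x>430)&(x<516)&(y<-20)&(y>-190)
print(m.sum(),np.median(P[m],0))
cv2.imwrite("pics/t3.png",cv2.resize(d["frame"][110:250,190:380],None,fx=4.2,fy=4.2))
E
```

```text
t: 6.88
ee_pos: [607.5, 35.4, 209.6]
ee_rot: [0.001, 0.721, -0.693, -0.001]
force: [0.2, -0.2, -0.1]
gripper_width: 0.2
86 [513.52794155 -91.98125205  67.35434258]
```

View pics/s3.png

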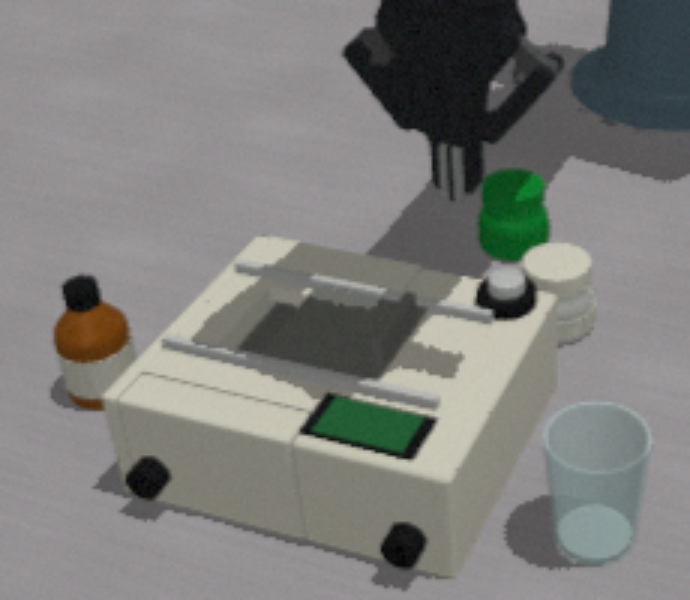

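View pics/t3.png

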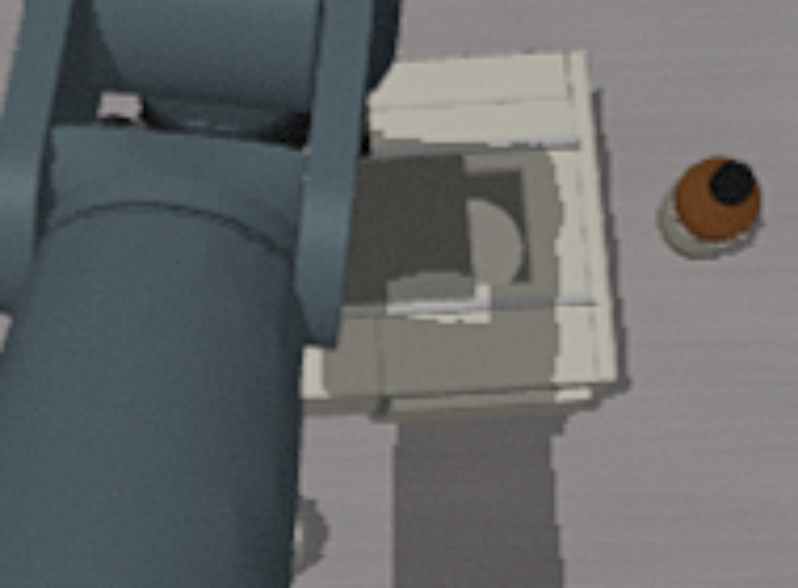

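The drawer panel now sits flush with the front face, and the tile shows in the window at (497,240). Next I'll lower the fingers beside the tab.

```bash
python3 -m crank '[0,0,0.040,0,0,0,0, 0,0,0.080,0,0,0,0, 0,0,0.102,0,0,0,0, 0,0,0.112,0,0,0,0, 0,0,0.112,0,0,0,0]';  python3 - <<'E'
from h import *
s=bot.get_state();print(s["ee_pos"],s["force"])
d,K,R,t=cam("scene")
cv2.imwrite("pics/s4.png",cv2.resize(d["frame"][135:285,110:310],None,fx=4,fy=4))
E
```

```text
t: 7.6
ee_pos: [607.1, 33.8, 99.9]
ee_rot: [0.0, 0.72, -0.694, -0.0]
force: [-0.3, 0.6, 0.3]
gripper_width: -0.0
[607.09903944  33.75959153  99.91978233] [-0.29353689  0.57478765  0.28164607]
```

View pics/s4.png

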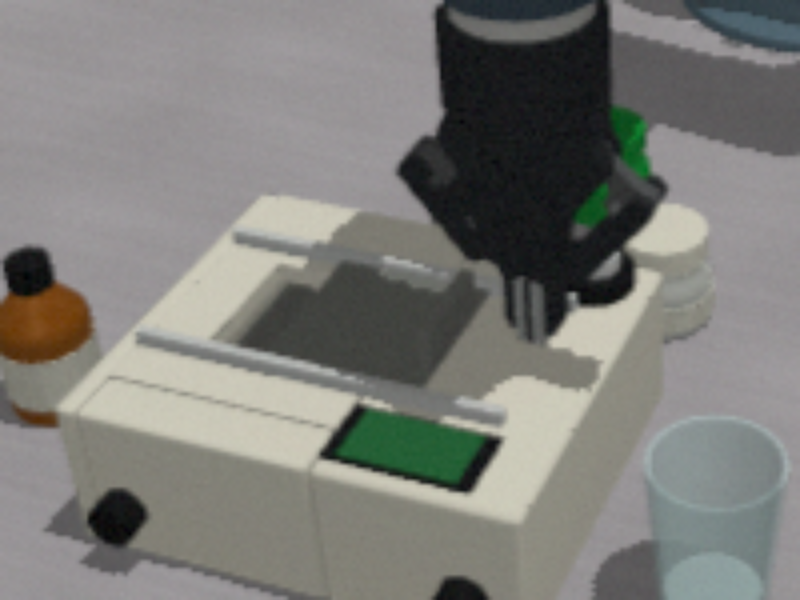

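The fingertips hang at (530,330), on the +y side of the tab. Now I'll push towards -y.

```bash
python3 -m crank '[0.008,0,0.002,0,0,0,0, 0.016,0,0.002,0,0,0,0, 0.024,0,0.002,0,0,0,0, 0.030,0,0.002,0,0,0,0, 0.036,0,0.002,0,0,0,0, 0.042,0,0.002,0,0,0,0, 0.048,0,0.002,0,0,0,0, 0.054,0,0.002,0,0,0,0, 0.060,0,0.002,0,0,0,0, 0.065,0,0.002,0,0,0,0, 0.069,0,0.002,0,0,0,0]'; python3 -m crank '[0.002,0,0,0,0,0,0, 0.004,0,0,0,0,0,0, 0.006,0,0,0,0,0,0, 0.006,0,0,0,0,0,0]'
```

```text
t: 9.02
ee_pos: [610.3, -35.1, 98.3]
ee_rot: [-0.0, 0.721, -0.693, 0.0]
force: [0.6, 2.9, 1.2]
gripper_width: -0.1
t: 9.52
ee_pos: [610.4, -40.9, 98.2]
ee_rot: [0.0, 0.721, -0.693, -0.0]
force: [-0.4, -0.3, -0.8]
gripper_width: -0.0
```

```bash
python3 -m crank '[0.002,0,0,0,0,0,0, 0.004,0,0,0,0,0,0, 0.004,0,0,0,0,0,0]'; python3 -m crank '[0.002,0,0,0,0,0,0, 0.004,0,0,0,0,0,0, 0.004,0,0,0,0,0,0]'
```

```text
t: 9.9
ee_pos: [610.4, -42.2, 98.2]
ee_rot: [-0.001, 0.721, -0.693, -0.002]
force: [1.4, 10.0, 2.2]
gripper_width: -0.2
t: 10.28
ee_pos: [610.3, -42.6, 98.2]
ee_rot: [-0.004, 0.72, -0.693, -0.004]
force: [-0.5, 22.4, 5.9]
gripper_width: 0.3
```

The cover is against its stop: 22 N with no motion. I'll retreat towards +y, then lift.

```bash
python3 -m crank '[-0.006,0,0,0,0,0,0, -0.018,0,0,0,0,0,0, -0.030,0,0,0,0,0,0, -0.030,0,-0.040,0,0,0,0, -0.030,0,-0.080,0,0,0,0, -0.030,0,-0.100,0,0,0,0, -0.030,0,-0.100,0,0,0,0]';  python3 - <<'E'
from h import *
from scipy.spatial.transform import Rotation as Ro
s=bot.get_state();q=s["ee_rot"]; M=Ro.from_quat(q[[1,2,3,0]]).as_matrix()
print(M.T@(np.array([539.5,36.5,s["ee_pos"][2]])-s["ee_pos"]))
d,K,R,t=cam("scene"); P=cloud(d,K,R,t); x,y,z=np.moveaxis(P,-1,0)
m=(z>102)&(z<118)&(x>570)&(x<660)&(y>-120)&(y<0); print(m.sum(),P[m].mean(0),P[m].min(0),P[m].max(0))
cv2.imwrite("pics/s5.png",cv2.resize(d["frame"][135:285,110:310],None,fx=4,fy=4))
E
```

```text
t: 11.15
ee_pos: [610.5, -18.8, 199.6]
ee_rot: [-0.001, 0.721, -0.693, 0.001]
force: [-1.0, 0.2, -0.3]
gripper_width: -0.1
[-58.03922603  68.79193998  -0.24018839]
119 [618.06376906 -56.47101304 108.82932306] [588.31085649 -62.5679445  102.22550472] [643.93233957 -53.12405826 112.25327668]
```

View pics/s5.png

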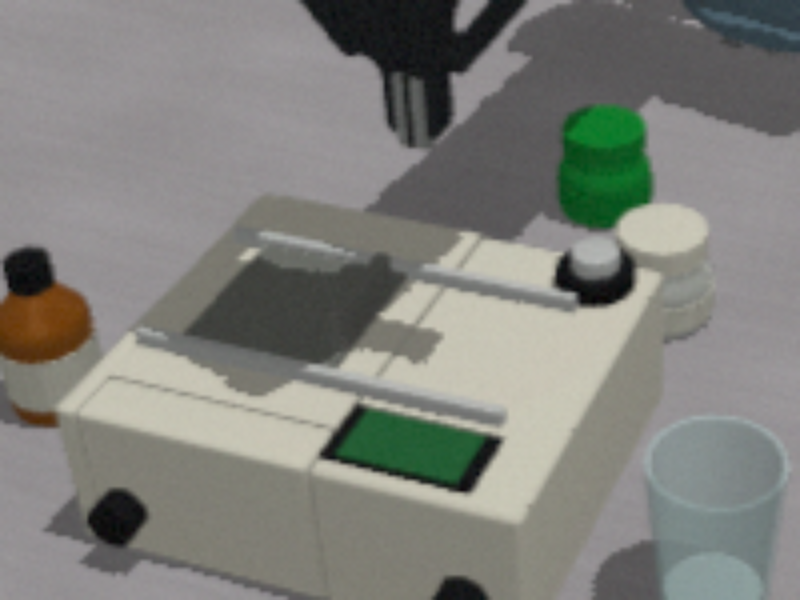

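The cover hides the window, with its tab at (385,265) and the tab face at about y = -54. Now I'll move over the key.

```bash
python3 -m crank '[-0.016,0.019,0,0,0,0,0, -0.038,0.044,0,0,0,0,0, -0.054,0.064,0,0,0,0,0, -0.058,0.069,0,0,0,0,0, -0.058,0.069,0.040,0,0,0,0, -0.058,0.069,0.070,0,0,0,0, -0.058,0.069,0.083,0,0,0,0, -0.058,0.069,0.083,0,0,0,0]';  python3 - <<'E'
from h import *
d,K,R,t=cam("scene")
cv2.imwrite("pics/s6.png",cv2.resize(d["frame"][135:285,170:320],None,fx=4,fy=4))
E
```

```text
t: 12.2
ee_pos: [538.1, 36.3, 114.2]
ee_rot: [0.001, 0.72, -0.693, -0.001]
force: [-0.1, -0.4, 0.1]
gripper_width: 0.1
```

View pics/s6.png

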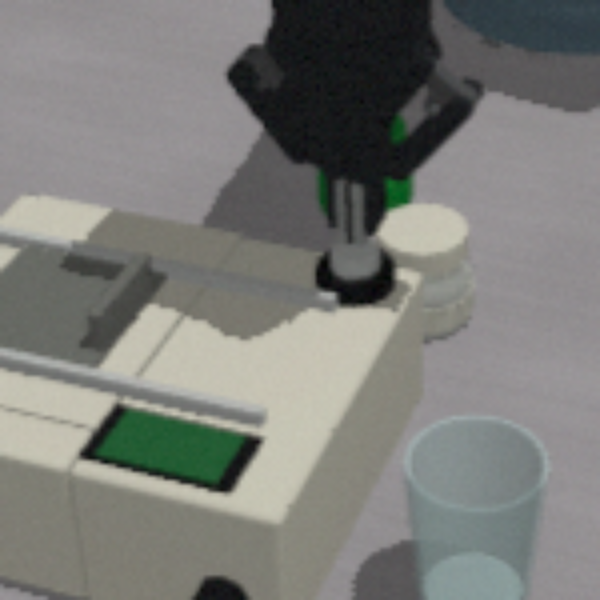

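The tips hang over the key at (355,255). I'll press down in small steps.

```bash
python3 -m crank '[0,0,0.004,0,0,0,0, 0,0,0.008,0,0,0,0, 0,0,0.008,0,0,0,0]'; python3 -m crank '[0,0,0.002,0,0,0,0, 0,0,0.004,0,0,0,0, 0,0,0.004,0,0,0,0]'
```

```text
t: 12.62
ee_pos: [538.5, 36.6, 107.3]
ee_rot: [0.0, 0.721, -0.693, -0.0]
force: [-0.1, -0.0, -0.4]
gripper_width: 0.1
t: 13.0
ee_pos: [538.8, 36.5, 103.5]
ee_rot: [-0.0, 0.721, -0.693, 0.0]
force: [-1.0, 0.1, 2.0]
gripper_width: 0.1
```

```bash
python3 -m crank '[0,0,0.001,0,0,0,0, 0,0,0.002,0,0,0,0, 0,0,0.002,0,0,0,0]'
```

```text
t: 13.38
ee_pos: [538.7, 36.5, 101.5]
ee_rot: [-0.0, 0.721, -0.693, 0.0]
force: [-0.7, 0.5, 4.4]
gripper_width: 0.1
```

```bash
python3 -m crank '[0,0,0.002,0,0,0,0, 0,0,0.003,0,0,0,0, 0,0,0.003,0,0,0,0, 0,0,0.003,0,0,0,0]'
```

```text
t: 13.88
ee_pos: [538.9, 36.5, 100.8]
ee_rot: [0.0, 0.721, -0.693, -0.0]
force: [-8.3, 1.1, 19.3]
gripper_width: -0.1
```

The key has bottomed: 19 N at z ≈ 100.8, from a released top at about 106.5. I'll lift off and move clear.

```bash
python3 -m crank '[0,0,-0.006,0,0,0,0, 0,0,-0.016,0,0,0,0, 0,0,-0.050,0,0,0,0, 0,0,-0.100,0,0,0,0, 0,0.040,-0.120,0,0,0,0, 0,0.090,-0.120,0,0,0,0, 0.040,0.120,-0.120,0,0,0,0, 0.090,0.120,-0.120,0,0,0,0, 0.140,0.120,-0.120,0,0,0,0, 0.190,0.120,-0.120,0,0,0,0, 0.210,0.120,-0.120,0,0,0,0, 0.210,0.120,-0.120,0,0,0,0]';  python3 - <<'E'
from h import *
for n in("top","scene"):
    d,K,R,t=cam(n); P=cloud(d,K,R,t); x,y,z=np.moveaxis(P,-1,0)
    for lab,m in(("key",(z>103)&(z<112)&(x>510)&(x<570)&(y>15)&(y<65)),("tab",(z>104)&(z<118)&(x>570)&(x<660)&(y>-120)&(y<0)),("panel",(z>62)&(z<72)&(x>430)&(x<516.5)&(y<-20)&(y>-190))):
        print(n,lab,m.sum(),np.median(P[m],0).round(1) if m.any() else "")
    f=d["frame"]; f=f[110:250,190:380] if n=="top" else f[155:305,90:320]
    cv2.imwrite(f"pics/{n}7.png",cv2.resize(f,None,fx=3.4,fy=3.4))
E
```

```text
t: 15.38
ee_pos: [426.4, -178.3, 217.9]
ee_rot: [-0.0, 0.72, -0.694, -0.001]
force: [1.1, 0.7, -0.7]
gripper_width: 0.0
top key 85 [538.5  36.8 107. ]
top tab 83 [612.7 -59.  112. ]
top panel 90 [514.  -87.4  67.1]
scene key 76 [542.8  37.8 105.9]
scene tab 104 [616.8 -56.2 110.2]
scene panel 0
```

View pics/top7.png

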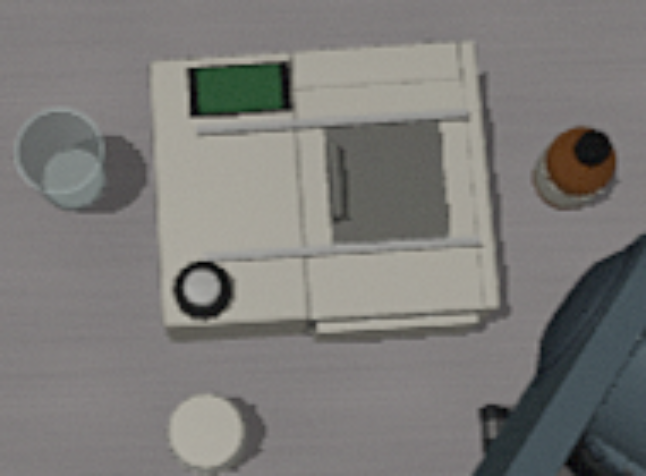

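View pics/scene7.png

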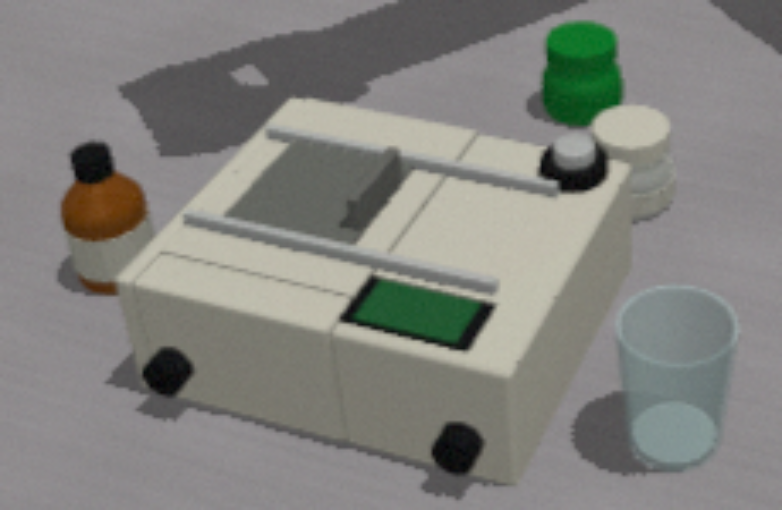

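```bash
python3 -c "
from cell import bot
print(bot.finish_job())"
```

```text
the job is handed in; nothing more can be done
None
```

I pushed the drawer home, slid the cover across to its stop, and then pressed and released the start key, in that order. The job was handed in at about 15.5 s.

- **Drawer:** I pushed it until it stopped moving at about 18 N. In the last top view the panel lies against the front face. The scene camera cannot see the panel from behind the meter, so only the top view confirms this.
- **Cover:** It stopped at about 22 N. The tab face measured y ≈ -53 to -55, where -54.5 was expected when closed, and the window is hidden in both views.
- **Start key:** It bottomed at z ≈ 100.8 mm with about 19 N. Its top read 107.0 and 105.9 mm in the two cameras afterwards, matching the values from before the press, so it sprang back. The joint travel itself was not read directly.
- **Left alone:** The bottle, beaker, jar and green look-alike stand where they were in the final pictures. The fingers never went near the tile, which was seen in the window before the cover closed. The arm was clear of everything, with about 1 N of sensor noise.

No checks failed. The two cameras differed by 2–4 mm, which is about the calibration error and depth noise.

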